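# Make up two glassblowing job trays from the stock

## Task

Make up the two job trays for the next glass pieces. The blue tray, which has its matches already, gets the ribbed brass mould and the purple colour bar; the green tray gets the jar of blue frit, the white colour bar and the beeswax. Mould and jar stand upright in the round seats, each bar lies along both V-rests, centred, and the wax lies flat in the oblong bay; leave the matches, the tape and the sample tumbler where they are.

Things in the scene. Friction and masses are not known exactly. Their poses are not given: they have to be found in the camera images.
- tray_blue: Blue metal job tray, fixed, 160 (x) by 194 mm (y), matchbox in its bay. Origin: centre of underside, z up. Floor z 4, rim z 13. Fittings at tray x, y (mm): two V-rests at (-50,-30), (-50,+30), V bottom z 12, top z 28, mouth 32 (x), gap between them 50, floor there z 7; round seat (+30,+47): hoop 80 inside, 88 outside, top z 14, cork floor z 6; oblong bay (+30,-49): fence 84 (x) by 62 (y) inside, top z 12, floor z 4
- tray_green: Green metal job tray, fixed, 160 (x) by 194 mm (y), empty. Origin: centre of underside, z up. Floor z 4, rim z 13. Fittings at tray x, y (mm): two V-rests at (-50,-30), (-50,+30), V bottom z 12, top z 28, mouth 32 (x), gap between them 50, floor there z 7; round seat (+30,+47): hoop 80 inside, 88 outside, top z 14, cork floor z 6; oblong bay (+30,-49): fence 84 (x) by 62 (y) inside, top z 12, floor z 4
- mould_c (a point): Brass-coloured ribbed dip mould, a stout open cup standing upright, 64 mm wide over its flared top edge, about 60 mm at the body, 56 mm high, 0.6 kg; grip it round the body across 60 mm. Point: its centre, 28 mm above its foot; z up
- bar_purple_c (a point): Purple round glass colour bar lying flat, 25 mm thick, 100 mm long. Point: its centre; y is its long axis (either end alike); it may roll about y
- jar_c (a point): Upright clear jar of blue frit with a yellow metal lid, 64 mm across, 92 mm high, 0.2 kg. Point: its centre, 46 mm above its foot; z up
- bar_white_c (a point): White round glass colour bar lying flat, 20 mm thick, 110 mm long. Point: its centre; y is its long axis (either end alike); it may roll about y
- wax_c (a point): Yellow block of beeswax lying flat, 43 mm (x) by 64 mm (y) by 26 mm high. Point: its centre, 13 mm above its underside
- matches_c (a point): Matchbox 36 by 53 by 15 mm lying in the blue tray's bay; leave it there. Point: its centre
- tape_c (a point): Roll of blue tape lying on the table, 67 mm across, 19 mm high; leave it alone. Point: its centre, half-way up
- tumbler_c (a point): Clear greenish glass tumbler standing upright, the finished sample, 68 mm across, 90 mm high; leave it alone. Point: its centre, half-way up

How it is judged:
At the end, for the whole second after the job is handed in: Blue tray: mould upright in the round seat, purple bar in both V-rests. Green: jar upright in the seat, white bar in both V-rests, wax flat in the bay. Bars within 16 mm of centre lengthways, seat 12 mm, bay 14 mm, heights 4 mm; all at rest, matches still in the blue bay (x of mould_c in the frame of tray_blue between 0.018 and 0.042 m and y of mould_c in the frame of tray_blue between 0.035 and 0.059 m and z of mould_c in the frame of tray_blue between 0.03 and 0.038 m and angle between each of mould_c, jar_c, wax_c's own z axis and vertical below 0.1 rad and linear speed of each of mould, bar_purple, jar, bar_white, wax below 0.02 m/s and angular speed of each of mould, bar_purple, jar, bar_white, wax below 0.3 rad/s and x of bar_purple_c in the frame of tray_blue between -0.056 and -0.044 m and y of bar_purple_c in the frame of tray_blue between -0.016 and 0.016 m and z of bar_purple_c in the frame of tray_blue between 0.0257 and 0.0337 m and angle between the y axis of bar_purple_c and the y axis of tray_blue, either way round below 0.15 rad and x of jar_c in the frame of tray_green between 0.018 and 0.042 m and y of jar_c in the frame of tray_green between 0.035 and 0.059 m and z of jar_c in the frame of tray_green between 0.048 and 0.056 m and x of bar_white_c in the frame of tray_green between -0.056 and -0.044 m and y of bar_white_c in the frame of tray_green between -0.016 and 0.016 m and z of bar_white_c in the frame of tray_green between 0.0221 and 0.0301 m and angle between the y axis of bar_white_c and the y axis of tray_green, either way round below 0.15 rad and x of wax_c in the frame of tray_green between 0.016 and 0.044 m and y of wax_c in the frame of tray_green between -0.063 and -0.035 m and z of wax_c in the frame of tray_green between 0.013 and 0.021 m and x of matches_c in the frame of tray_blue between 0 and 0.06 m and y of matches_c in the frame of tray_blue between -0.071 and -0.027 m and z of matches_c in the frame of tray_blue between 0.0075 and 0.0155 m); the robot touches nothing.
It fails at once if the matchbox is shifted by more than 2 cm (distance of matches_c from where it was at the start of the episode above 0.02 m).
It fails at once if the tape is shifted by more than 2 cm (distance of tape_c from where it was at the start of the episode above 0.02 m).
It fails at once if the tumbler is shifted by more than 2 cm (distance of tumbler_c from where it was at the start of the episode above 0.02 m).
It also fails if it takes over 128 s, if anything falls off the work surface, if the arm or the gripper's body presses on something with over 40 N, if the wrist force passes 120 N, or if a joint passes its speed limit or range.

## Robot

A 6-joint arm with a two-finger parallel gripper is mounted at the origin on a cart in front of the work surface, level with it; the furniture and walls round the work are solid. World frame = base frame: x ahead of the robot, y to its left, z up, the work surface at z = 0. Lengths are in m, angles in rad, forces in N, time in s.
With the tool pointing down it reaches from about 0.375 to 0.9 m from the base axis. Payload 3.1 kg.
Tool frame: the origin (TCP) lies at the very end of the fingers, on their centre line; the grasp point (between the pads) lies 19 mm behind it (robot.grip_depth is the distance from the TCP to the grasp point, in m); z points along the fingers, y is the direction in which the jaws open and shut (so a half turn about z gives the same grasp; the last joint's range is limited). The gripper opens to 87 mm and grips with 3 to 60 N. Pads are 19 mm wide; open, the fingers measure 117 mm over their backs; the gripper's body (75 mm by 190 mm) begins 51 mm behind the grasp point.
Start: joints at [-1.528, 0.527, 1.433, -0, 1.181, -0.178], TCP at [0.138, -0.61, 0.223] pointing down, gripper open.
Joint ranges: [-3.08, 3.08], [-0.75, 2.2], [0.22, 2.44], [-1.43, 4.57], [0, 2.65], [-2.85, 2.85]. Speed limits (rad/s): [2.79, 2.79, 3.14, 3.14, 3.14, 3.14].

## Interface

Orientations are given as a unit quaternion [x, y, z, w].
In Python, from rig import robot gives the robot as it stands.
- The arm moves only by the tool drive_tool, never from a script. Its argument "series" is a list of rows, each a list of 7 numbers: the shift along the tool's x, y, z in m, then the turn, a rotation vector about the tool's x, y, z in degrees, then the opening, from 0 (shut) to 1 (fully open). A call has 1 to 5 rows; each row shifts and turns the commanded pose from where the row before left it, along the tool's axes as they then stand; what a row does not reach is not made up. A row lasts 1/8 s, in which the tool goes at most 62.5 mm and 10.7 degrees, less where a joint would pass 70% of its speed; a pose out of reach is approached as far as the arm can. A call is refused whole if a number of a shift passes 0.0625 or a number of a turn 10.7, either way. A call with a gripper value outside its range is refused whole. The fingers move at their own pace and stop on an object; "squeeze" is the grip in N (left out, the last holds). Time passes only in rows, so rows that do not move let the fingers close. It gives the time, the measured TCP pose, the force and the opening at its end, in the units of the state.
- robot.get_obs(): the state, without advancing time (a new reading comes with each control period).
- robot.camera(name): name is "side" or "top" or "wrist"; returns (picture, depth): 480x640x3 uint8, blue, green, red; 480x640 float32, m along the optical axis (not along the pixel's ray), 0 where there is no reading.
- robot.camera_model(name): a dict with "fx", "fy", "cx", "cy" (pixels), "R" (3x3) and "t" (3): a world point X has camera coordinates R X + t. Camera axes: x right, y down, z forward; pixel columns grow to the right and rows downward; lengths in m; the calibration is good to about 2 mm. A picture is of the moment at which its call begins: read the wrist's pose just before it. camera_model takes no time and is no camera call; for the wrist camera it gives the pose at the moment of the call.
- robot.hand_in(): hands the job in, once; it reports no verdict.
The state is a dict: "time": time; "q": joint angles; "joint_velocities": joint speeds; "joint_torque": joint torques, N m; "position": TCP position; "tool_rot": TCP orientation; "ft_force": force on the tool from outside, world axes, zero at the start; "moment": the same for the moment, N m; "grip_width": finger opening in m.
Only numpy, scipy, OpenCV 4.12 (cv2) and the standard library are available. Lean on these libraries where they do the work, as an engineer would, in place of code of your own. Each camera call takes 0.05 s, during which the arm holds its last target. There are 200 camera calls.

## Working session

There is one attempt and no reset: what is moved stays moved. The work goes in short steps, Python scripts to look and compute and a tool call to move; the robot and the scene stay as the last step left them, time stands still between calls to the robot, and variables do not carry over. Pictures are saved under pics/ and viewed, about 12 in all and at most 16, crops included, and the job is handed in when it is done.

Besides the shell and the picture viewer there is one more tool, called as name([rows], argument=value, ...), one row to a line, values as JSON. drive_tool: Moves the arm, as the interface text tells. Its arguments: {"type":"object","properties":{"series":{"type":"array"},"squeeze":{"type":"number"}},"required":["series"]}

```bash
ls; mkdir -p pics; python3 - <<'E'
from rig import robot
import cv2
o=robot.get_obs();print({k:o[k] for k in('time','position','tool_rot','grip_width','q')})
for n in('top','side'):
    im,d=robot.camera(n);cv2.imwrite(f'pics/{n}0.png',im)
    import numpy as np
    np.save(f'pics/{n}0.npy',d);m=robot.camera_model(n);print(n,m)
E
```

```text
pics
{'time': 0.0, 'position': array([ 0.13748337, -0.60894412,  0.2215824 ]), 'tool_rot': array([ 9.93856245e-01,  1.10673509e-01,  6.60844509e-05, -1.06464962e-03]), 'grip_width': 0.08721269702102236, 'q': array([-1.52749776e+00,  5.28446504e-01,  1.43390641e+00, -1.29373027e-05,
        1.18137310e+00, -1.78498026e-01])}
top {'fx': 492.1578593831644, 'fy': 492.1578593831644, 'cx': 322.93328926856236, 'cy': 244.31298643297546, 'R': array([[-1.37542440e-02, -9.99902931e-01, -2.22460821e-03],
       [-9.80532838e-01,  1.39235532e-02, -1.95860890e-01],
       [ 1.95872852e-01, -5.12617066e-04, -9.80629167e-01]]), 't': array([0.05389725, 0.56166677, 1.24260535])}
side {'fx': 563.8813565364259, 'fy': 563.8813565364259, 'cx': 322.4905492945192, 'cy': 238.47721051459501, 'R': array([[ 0.98341544, -0.18108182, -0.0101707 ],
       [-0.10197157, -0.50566849, -0.85668032],
       [ 0.14998623,  0.84350978, -0.5157474 ]]), 't': array([-0.52384287,  0.12425031,  1.06736099])}
```

View pics/top0.png

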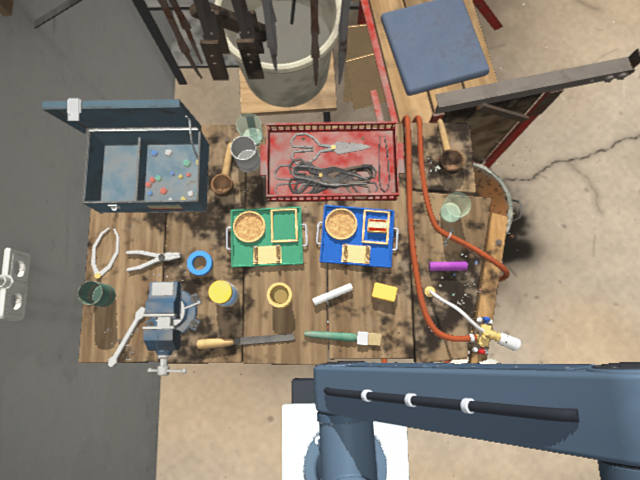

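View pics/side0.png

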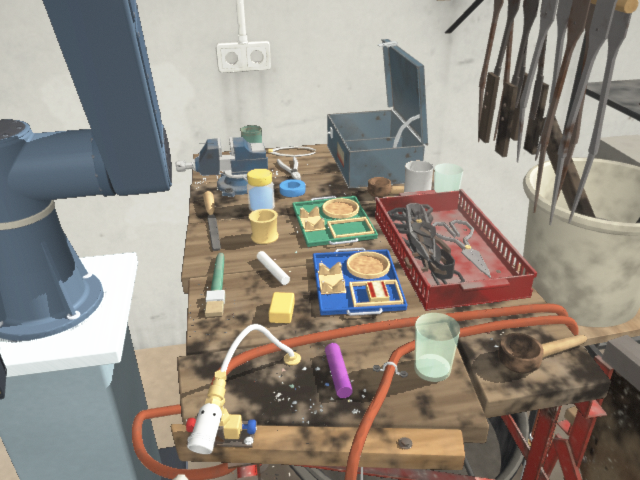

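```bash
cat > h.py <<'E'
import cv2,numpy as np
def ray(m,uv,z):
    uv=np.atleast_2d(np.asarray(uv,float));R,t=np.array(m['R']),np.array(m['t'])
    d=np.c_[(uv[:,0]-m['cx'])/m['fx'],(uv[:,1]-m['cy'])/m['fy'],np.ones(len(uv))]@R
    c=-R.T@t;return (c+d*((z-c[2])/d[:,2])[:,None])[:,:2]
def blob(im,roi,lo,hi,k=3):
    x0,y0,x1,y1=roi;h=cv2.cvtColor(im,cv2.COLOR_BGR2HSV)[y0:y1,x0:x1]
    M=cv2.morphologyEx(cv2.inRange(h,lo,hi),cv2.MORPH_CLOSE,np.ones((k,k)))
    c=max(cv2.findContours(M,cv2.RETR_EXTERNAL,cv2.CHAIN_APPROX_NONE)[0],key=cv2.contourArea)
    return c[:,0]+[x0,y0]
def rect(P):  # centre mm, size, angle of long axis from world x (deg)
    (c,s,_)=r=cv2.minAreaRect((P*1000).astype(np.float32));b=cv2.boxPoints(r)
    e=max(b[1]-b[0],b[2]-b[1],key=np.linalg.norm)
    return np.round(c,1),np.round(sorted(s),1),round(np.degrees(np.arctan2(e[1],e[0]))%180,1)
E
python3 - <<'E'
from h import *
from rig import robot
T=dict(green=((220,200,312,272),(55,100,40),(90,255,255),.013),blue=((315,200,402,272),(105,150,60),(125,255,255),.013),
 purple=((425,255,475,280),(130,80,60),(160,255,255),.0125),white=((308,280,358,310),(0,0,170),(180,50,255),.010),
 wax=((368,280,400,305),(20,120,120),(35,255,255),.026),lid=((205,278,240,306),(20,120,120),(35,255,255),.092),
 mould=((262,278,296,310),(15,60,60),(35,255,255),.056),tape=((183,245,215,278),(95,120,60),(115,255,255),.019))
m=robot.camera_model('top');im=cv2.imread('pics/top0.png')
for n,(r,lo,hi,z) in T.items():
    try:
        c=blob(im,r,lo,hi);print(n,cv2.boundingRect(c),*rect(ray(m,c,z)))
    except Exception as e: print(n,e)
D=np.load('pics/top0.npy')
def pt(u,v):
    R,t=np.array(m['R']),np.array(m['t']);z=D[v,u];return np.round(R.T@(np.array([(u-m['cx'])/m['fx']*z,(v-m['cy'])/m['fy']*z,z])-t),3)
for n,p in dict(hose1=(408,200),hose2=(412,260),hose3=(460,240),hose4=(490,258),whitehose=(445,298),tumbler=(455,200),tablefree=(380,320),green=(225,213)).items(): print(n,pt(*p))
E
```

```text
green (231, 207, 72, 60) [595.5 200.6] [161.6 193.2] 91.3
blue (320, 205, 74, 63) [593.9 -48.4] [161.4 194.3] 84.6
purple (429, 261, 39, 10) [ 507.8 -291.1] [ 24.6 103.7] 89.2
white (312, 283, 41, 22) [437.4  22.6] [ 19.9 112.6] 111.0
wax (372, 282, 26, 20) [ 438.2 -114.3] [42.  62.9] 75.1
lid (208, 280, 24, 24) [438.  307.9] [57.9 58.3] 1.3
mould (262, 278, 34, 32) [434.5 163. ] [80.2 86.8] 89.2
tape (187, 251, 25, 25) [523.3 380.7] [64.7 65.9] 1.8
hose1 [ 0.692 -0.191  0.018]
hose2 [0.308 0.047 1.329]
hose3 [ 0.576 -0.327  0.018]
hose4 [ 0.524 -0.401  0.026]
whitehose [ 0.422 -0.281 -0.004]
tumbler [ 0.685 -0.316  0.035]
tablefree [ 0.365 -0.104 -0.001]
green [ 0.667  0.318 -0.002]
```

```bash
python3 - <<'E'
from h import *
from rig import robot
m=robot.camera_model('top');im=cv2.imread('pics/top0.png');D=np.load('pics/top0.npy')
R,t=np.array(m['R']),np.array(m['t']);v,u=np.mgrid[:480,:640]
P=np.stack([(u-m['cx'])/m['fx']*D,(v-m['cy'])/m['fy']*D,D],-1)@R-(t@R)
np.save('pics/P.npy',P)
for s in (70,100,130):
  c=blob(im,(264,280,296,310),(18,s,60),(35,255,255));print(s,cv2.boundingRect(c),*rect(ray(m,c,.056)))
def mx(n,x0,x1,y0,y1,zmin):
    k=(P[...,0]>x0)&(P[...,0]<x1)&(P[...,1]>y0)&(P[...,1]<y1)&(P[...,2]>zmin)&(P[...,2]<.2)&(D>0)
    q=P[k];print(n,k.sum(),q.min(0).round(3) if len(q) else '',q.max(0).round(3) if len(q) else '')
mx('tap/hose near purple >.05',.38,.48,-.40,-.2,.05)
mx('near >.03',.40,.60,-.40,-.2,.03)
mx('mould top',.39,.48,.12,.21,.05)
mx('jar top',.39,.48,.26,.36,.085)
mx('tumbler',.58,.74,-.38,-.24,.07)
mx('vise/near jar',.36,.56,.33,.50,.07)
mx('basket',.68,.78,-.15,.25,.03)
mx('low obst near wax/white >.02',.33,.41,-.2,.3,.02)
E
```

```text
70 (266, 282, 27, 28) [429.8 160.8] [65.2 68.2] 44.5
100 (266, 282, 27, 28) [429.8 160.8] [65.2 68.2] 44.5
130 (278, 303, 1, 1) [409.8 163.9] [0. 0.] 0.0
tap/hose near purple >.05 82 [ 0.381 -0.285  0.052] [ 0.42  -0.247  0.123]
near >.03 67 [ 0.4   -0.395  0.03 ] [ 0.529 -0.239  0.098]
mould top 191 [0.402 0.133 0.05 ] [0.462 0.193 0.063]
jar top 434 [0.409 0.279 0.085] [0.465 0.337 0.098]
tumbler 217 [ 0.624 -0.339  0.07 ] [ 0.692 -0.271  0.096]
vise/near jar 1259 [0.362 0.33  0.07 ] [0.468 0.487 0.129]
basket 2307 [ 0.688 -0.15   0.03 ] [0.78  0.215 0.079]
low obst near wax/white >.02 55 [ 0.334 -0.063  0.02 ] [0.41  0.299 0.068]
```

drive_tool([
  [0,0,0,0,0,-10,0.55],
  [0.06,0,0,0,0,-10,0.55],
  [0.06,0,0,0,0,-10,0.55],
  [0.06,0,0,0,0,-10,0.55],
  [0.06,0,0,0,0,-10,0.55],
], squeeze=25)

```text
time: 0.72
position: [0.3253, -0.4644, 0.2221]
tool_rot: [0.852, 0.523, 0.0, 0.0]
ft_force: [-0.8, 0.5, -0.0]
grip_width: 0.0501
```

```bash
python3 - <<'E'
import numpy as np
P=np.load('pics/P.npy').reshape(-1,3)
k=(P[:,0]>.385)&(P[:,0]<.47)&(P[:,1]>-.36)&(P[:,1]<-.2)&(P[:,2]>.02)&(P[:,2]<.2)
q=P[k];q=q[np.argsort(-q[:,0])]
print(len(q));print(q[::2].round(3)[:45])
E
```

```text
120
[[ 0.455 -0.203  0.02 ]
 [ 0.444 -0.205  0.022]
 [ 0.442 -0.21   0.021]
 [ 0.438 -0.236  0.025]
 [ 0.436 -0.236  0.026]
 [ 0.435 -0.24   0.028]
 [ 0.433 -0.238  0.028]
 [ 0.432 -0.239  0.033]
 [ 0.43  -0.238  0.026]
 [ 0.429 -0.247  0.034]
 [ 0.429 -0.244  0.036]
 [ 0.427 -0.239  0.031]
 [ 0.427 -0.244  0.035]
 [ 0.426 -0.247  0.043]
 [ 0.423 -0.245  0.042]
 [ 0.423 -0.252  0.044]
 [ 0.421 -0.209  0.021]
 [ 0.42  -0.246  0.048]
 [ 0.42  -0.247  0.054]
 [ 0.418 -0.212  0.022]
 [ 0.417 -0.248  0.049]
 [ 0.417 -0.251  0.056]
 [ 0.416 -0.255  0.061]
 [ 0.415 -0.248  0.046]
 [ 0.414 -0.249  0.055]
 [ 0.414 -0.258  0.061]
 [ 0.413 -0.254  0.066]
 [ 0.411 -0.25   0.058]
 [ 0.411 -0.253  0.069]
 [ 0.41  -0.255  0.072]
 [ 0.409 -0.255  0.061]
 [ 0.408 -0.257  0.074]
 [ 0.407 -0.214  0.022]
 [ 0.407 -0.263  0.079]
 [ 0.406 -0.256  0.067]
 [ 0.405 -0.257  0.073]
 [ 0.404 -0.267  0.084]
 [ 0.404 -0.261  0.086]
 [ 0.403 -0.26   0.072]
 [ 0.402 -0.213  0.021]
 [ 0.401 -0.26   0.09 ]
 [ 0.401 -0.267  0.094]
 [ 0.399 -0.261  0.086]
 [ 0.399 -0.265  0.091]
 [ 0.398 -0.268  0.096]]
```

```bash
cat >> h.py <<'E'
from scipy.spatial.transform import Rotation as Ro
def pose(yaw,tilt=0):
    return Ro.from_euler('z',yaw,degrees=True)*Ro.from_euler('x',180,degrees=True)*Ro.from_euler('x',tilt,degrees=True)
def plan(wp,start=None,smax=.058):  # wp: list of (x,y,z mm,yaw,tilt,open); prints tool-frame rows
    from rig import robot
    o=robot.get_obs();p,R=np.array(o['position']),Ro.from_quat(o['tool_rot'])
    if start: p,R=np.array(start[:3])/1000,pose(*start[3:5])
    n0=0;rows=[]
    for x,y,z,yaw,tilt,op in wp:
        q=np.array([x,y,z])/1000;S=pose(yaw,tilt);w=(R.inv()*S).as_rotvec(degrees=True)
        n=max(1,int(np.ceil(max(np.linalg.norm(q-p)/smax,np.linalg.norm(w)/10.5))))
        for i in range(n):
            Ri=R*Ro.from_rotvec(w*i/n,degrees=True);s=Ri.inv().apply((q-p)/n)
            r=[round(float(a),4) for a in s]+[round(float(a),2) for a in w/n]+[op]
            rows.append(r)
        rows.append('--');p,R=q,S
    for r in rows: print(r)
E
python3 - <<'E'
from h import *
plan([(450,-300,220,89.2,0,.55)])
E
```

```text
[0.0508, 0.0091, 0.0005, 0.0, -0.0, -6.54, 0.55]
[0.0494, 0.0149, 0.0005, 0.0, -0.0, -6.54, 0.55]
[0.0474, 0.0204, 0.0005, 0.0, -0.0, -6.54, 0.55]
[0.0448, 0.0257, 0.0005, 0.0, -0.0, -6.54, 0.55]
--
```

drive_tool([
  [0.051,0.009,0,0,0,-6.5,0.55],
  [0.049,0.015,0,0,0,-6.5,0.55],
  [0.047,0.02,0,0,0,-6.6,0.55],
  [0.045,0.026,0,0,0,-6.6,0.55],
  [0,0,0,0,0,0,0.55],
])

```text
time: 1.35
position: [0.4506, -0.2989, 0.2222]
tool_rot: [0.712, 0.702, 0.0, -0.001]
ft_force: [0.5, 0.1, 0.2]
grip_width: 0.0479
```

```bash
python3 - <<'E'
from h import *
from rig import robot
o=robot.get_obs();m=robot.camera_model('wrist');im,d=robot.camera('wrist');cv2.imwrite('pics/w1.png',im)
print(o['time'],o['position'],o['tool_rot'],o['q']);print(m)
c=blob(im,(0,0,640,480),(130,80,60),(160,255,255));print(cv2.boundingRect(c),*rect(ray(m,c,.0125)))
E
```

```text
1.35 [ 0.45061317 -0.29890265  0.22219494] [ 7.11920814e-01  7.02259229e-01  3.31924588e-04 -7.86812770e-04] [-7.92813336e-01  4.15383158e-01  1.64377932e+00  7.50059247e-04
  1.08400430e+00 -7.79501074e-01]
{'fx': 356.6183970630967, 'fy': 356.6183970630967, 'cx': 324.61876001510603, 'cy': 238.95820472123768, 'R': array([[ 0.99990915, -0.0134226 , -0.00123851],
       [-0.0125695 , -0.96164183,  0.27402008],
       [-0.00486906, -0.27397962, -0.96172317]]), 't': array([-0.45472543, -0.31522802,  0.31105007])}
(364, 152, 27, 98) [ 505.4 -290.6] [ 25.6 103.4] 90.2
```

View pics/w1.png

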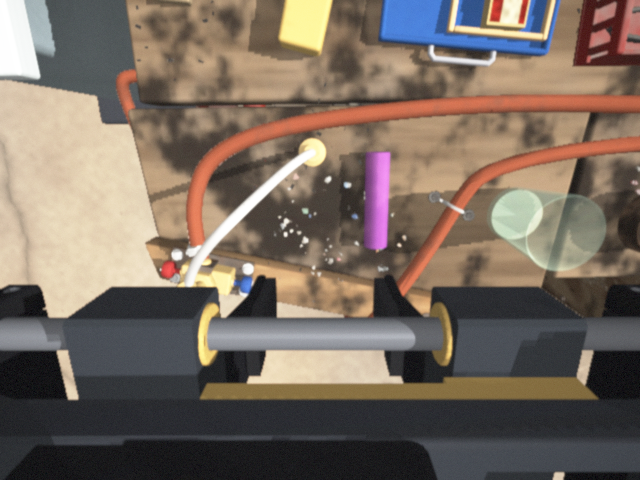

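```bash
python3 - <<'E'
from h import *
plan([(506,-291,150,90,4,.55),(506,-291,6,90,4,.55)])
E
```

```text
[0.0053, 0.028, 0.0361, 1.98, -0.02, -0.46, 0.55]
[0.0051, 0.0293, 0.0351, 1.98, -0.02, -0.46, 0.55]
--
[0.0, 0.0033, 0.0479, 0.0, 0.0, 0.0, 0.55]
[0.0, 0.0033, 0.0479, 0.0, 0.0, 0.0, 0.55]
[0.0, 0.0033, 0.0479, 0.0, 0.0, 0.0, 0.55]
--
```

drive_tool([
  [0.005,0.028,0.036,2,0,-0.5,0.55],
  [0.005,0.029,0.035,2,0,-0.5,0.55],
  [0,0.003,0.048,0,0,0,0.55],
  [0,0.003,0.048,0,0,0,0.55],
  [0,0,0,0,0,0,0.55],
])

```text
time: 2.02
position: [0.5012, -0.2923, 0.0507]
tool_rot: [0.708, 0.705, -0.025, -0.03]
ft_force: [-0.4, -0.7, 0.1]
grip_width: 0.0478
```

drive_tool([
  [0,0.002,0.024,0,0,0,0.55],
  [0,0.002,0.024,0,0,0,0.55],
  [0,0,0,0,0,0,0.55],
  [0,0,0,0,0,0,0],
  [0,0,0,0,0,0,0],
])

```text
time: 2.65
position: [0.506, -0.294, 0.008]
tool_rot: [0.707, 0.706, -0.024, -0.023]
ft_force: [0.0, -0.3, 0.1]
grip_width: 0.0347
```

drive_tool([
  [0,0,0,0,0,0,0],
  [0,0,0,0,0,0,0],
])

```text
time: 2.9
position: [0.5056, -0.2934, 0.0072]
tool_rot: [0.707, 0.706, -0.025, -0.024]
ft_force: [-0.4, -0.2, 5.1]
grip_width: 0.0243
```

```bash
python3 - <<'E'
from h import *
plan([(508,-293,107,90,4,0),(544,-46,107,84.6,0,0),(544,-46,60,84.6,0,0)])
E
```

```text
[0.0002, -0.0022, -0.0499, 0.02, 0.01, -0.04, 0]
[0.0002, -0.0022, -0.0499, 0.02, 0.01, -0.04, 0]
--
[0.0494, 0.0072, -0.0005, -0.8, 0.04, 1.08, 0]
[0.0495, 0.0063, -0.0004, -0.8, 0.04, 1.08, 0]
[0.0496, 0.0053, -0.0003, -0.8, 0.04, 1.08, 0]
[0.0497, 0.0044, -0.0002, -0.8, 0.04, 1.08, 0]
[0.0498, 0.0035, -0.0001, -0.8, 0.04, 1.08, 0]
--
[0.0, -0.0, 0.047, 0.0, 0.0, 0.0, 0]
--
```

drive_tool([
  [0,-0.002,-0.05,0,0,0,0],
  [0,-0.002,-0.05,0,0,0,0],
  [0.049,0.007,0,-0.8,0,1.1,0],
  [0.05,0.006,0,-0.8,0,1.1,0],
  [0.05,0.005,0,-0.8,0,1.1,0],
])

```text
time: 3.52
position: [0.5291, -0.1429, 0.1051]
tool_rot: [0.728, 0.685, -0.01, -0.009]
ft_force: [0.6, 0.1, -1.8]
grip_width: 0.0243
```

drive_tool([
  [0.05,0.004,0,-0.8,0,1.1,0],
  [0.05,0.004,0,-0.8,0,1,0],
  [0,0,0.03,0,0,0,0],
  [0,0,0,0,0,0,0],
])

```text
time: 4.03
position: [0.5422, -0.0439, 0.0731]
tool_rot: [0.74, 0.673, -0.002, -0.001]
ft_force: [-0.1, 0.3, -1.8]
grip_width: 0.0242
```

```bash
python3 - <<'E'
from h import *
from rig import robot
o=robot.get_obs();m=robot.camera_model('wrist');im,d=robot.camera('wrist');cv2.imwrite('pics/w2.png',im)
print(o['time'],o['position'],o['tool_rot'],o['grip_width'])
plan([(544,-46,27,84.6,0,0)])
E
```

```text
4.025 [ 0.54216452 -0.04394596  0.07308368] [ 0.73958178  0.67306124 -0.00239057 -0.00128579] 0.024157273234941774
[-0.0009, 0.001, 0.047, -0.15, 0.13, -0.06, 0]
--
```

View pics/w2.png

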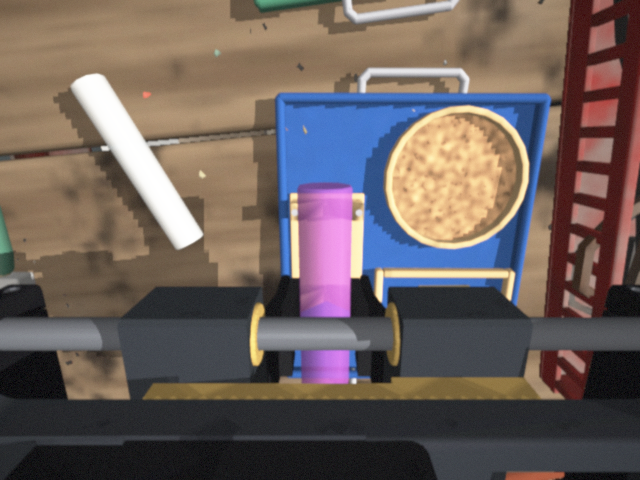

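drive_tool([
  [-0.001,0.001,0.024,0,0,0,0],
  [0,0,0.023,0,0,0,0],
  [0,0,0,0,0,0,0],
])

```text
time: 4.45
position: [0.5443, -0.0472, 0.0273]
tool_rot: [0.741, 0.672, -0.002, 0.0]
ft_force: [0.3, 0.4, -1.4]
grip_width: 0.0243
```

drive_tool([
  [0,0,0.002,0,0,0,0],
  [0,0,0,0,0,0,0],
  [0,0,0,0,0,0,0.2],
])

```text
time: 4.82
position: [0.5456, -0.0467, 0.0265]
tool_rot: [0.74, 0.672, -0.001, 0.002]
ft_force: [-0.0, 0.5, -0.3]
grip_width: 0.0242
```

drive_tool([
  [0,0,0,0,0,0,0.5],
  [0,0,0,0,0,0,0.5],
  [0,0,-0.03,0,0,0,0.5],
  [0,0,-0.05,0,0,0,0.5],
  [0,0,-0.03,0,0,0,0.5],
])

```text
time: 5.45
position: [0.546, -0.0464, 0.1379]
tool_rot: [0.74, 0.672, -0.0, 0.002]
ft_force: [0.9, -0.4, -0.5]
grip_width: 0.0434
```

```bash
python3 - <<'E'
from h import *
plan([(438,-50,140,111-10,0,.5)])
E
```

```text
[-0.007, -0.0536, -0.0012, 0.08, 0.1, -8.24, 0.5]
[0.0008, -0.054, -0.0011, 0.08, 0.1, -8.24, 0.5]
--
```

drive_tool([
  [-0.05,-0.045,-0.03,0,0,-5.4,0.5],
  [-0.045,-0.01,-0.04,0,0,0,0.5],
  [0,0,0,0,0,0,0.5],
  [0,0,0,0,0,0,0.5],
])

```text
time: 5.95
position: [0.4925, -0.1292, 0.2012]
tool_rot: [0.708, 0.706, -0.001, 0.001]
ft_force: [-0.6, -0.3, -1.2]
grip_width: 0.0436
```

```bash
python3 - <<'E'
from h import *
from rig import robot
o=robot.get_obs();m=robot.camera_model('wrist');im,d=robot.camera('wrist');cv2.imwrite('pics/w3.png',im)
print(o['time'],o['position'],o['tool_rot'],o['grip_width'])
A=(0,0,640,480)
for n,lo,hi,z,roi in(('purple',(130,80,60),(160,255,255),.0297,A),('white',(0,0,170),(180,50,255),.010,(0,0,280,300)),('bluetray',(105,150,60),(125,255,255),.013,(200,0,640,300)),('wax',(20,120,120),(35,255,255),.026,(0,0,260,480))):
    c=blob(im,roi,lo,hi);print(n,cv2.boundingRect(c),*rect(ray(m,c,z)))
E
```

```text
5.95 [ 0.49252908 -0.12921912  0.20124519] [ 7.07935201e-01  7.06276640e-01 -8.55934959e-04  5.71361959e-04] 0.04361337334752757
purple (362, 58, 42, 122) [543.9 -40.9] [ 24.5 102.9] 84.7
white (0, 45, 41, 173) [202.4 -56.3] [ 38.5 157.8] 75.7
bluetray (337, 2, 204, 232) [592.6 -46.4] [160.2 193.4] 84.3
wax (191, 384, 69, 14) [ 380.3 -328.5] [17.3 77.7] 179.9
```

View pics/w3.png

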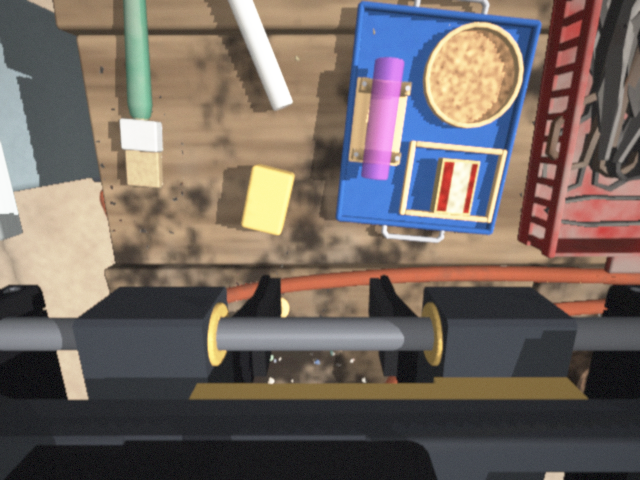

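```bash
python3 - <<'E'
from h import *
from rig import robot
m=robot.camera_model('wrist');im=cv2.imread('pics/w3.png')
c=blob(im,(230,150,310,250),(20,70,120),(35,255,255));print(cv2.boundingRect(c),*rect(ray(m,c,.026)))
c=blob(im,(225,0,300,115),(0,0,150),(180,50,255));print('white end',cv2.boundingRect(c),*rect(ray(m,c,.01)))
plan([(438,-114,120,75,0,.7),(438,-114,11,75,0,.7)])
E
```

```text
(241, 165, 53, 70) [ 437.2 -111.8] [41.3 63.4] 75.9
white end (229, 0, 64, 111) [436.4  18.1] [19.9 97.5] 111.6
[0.0073, -0.0271, 0.0404, -0.05, 0.05, 7.46, 0.7]
[0.0037, -0.0278, 0.0403, -0.05, 0.05, 7.46, 0.7]
--
[0.0, -0.0, 0.0545, 0.0, 0.0, 0.0, 0.7]
[0.0, -0.0, 0.0545, 0.0, 0.0, 0.0, 0.7]
--
```

drive_tool([
  [0.0075,-0.027,0.04,0,0,7.2,0.7],
  [0.0045,-0.028,0.04,0,0,7.2,0.7],
  [0,0,0,0,0,0,0.7],
  [0,0,0.055,0,0,0,0.7],
  [0,0,0.054,0,0,0,0.7],
])

```text
time: 6.62
position: [0.4426, -0.1157, 0.0122]
tool_rot: [0.79, 0.614, 0.001, 0.004]
ft_force: [-0.1, -0.5, 0.4]
grip_width: 0.0611
```

drive_tool([
  [0,0,0,0,0,0,0.7],
  [0,0,0,0,0,0,0.5],
  [0,0,0,0,0,0,0],
  [0,0,0,0,0,0,0],
  [0,0,0,0,0,0,0],
], squeeze=20)

```text
time: 7.25
position: [0.44, -0.1152, 0.0148]
tool_rot: [0.791, 0.612, 0.0, 0.003]
ft_force: [0.3, 0.7, 10.7]
grip_width: 0.0395
```

```bash
python3 - <<'E'
from h import *
plan([(440,-115,120,75.4,0,0),(560,60,120,1.3,0,0)])
E
```

```text
[-0.0001, 0.0003, -0.0526, 0.15, 0.11, 0.06, 0]
[-0.0, 0.0001, -0.0526, 0.15, 0.11, 0.06, 0]
--
[0.0249, 0.009, 0.0, -0.0, -0.0, 9.26, 0]
[0.0261, 0.0049, 0.0, -0.0, -0.0, 9.26, 0]
[0.0265, 0.0006, 0.0, -0.0, -0.0, 9.26, 0]
[0.0263, -0.0037, -0.0, -0.0, -0.0, 9.26, 0]
[0.0253, -0.0078, -0.0, -0.0, -0.0, 9.26, 0]
[0.0237, -0.0118, -0.0, -0.0, -0.0, 9.26, 0]
[0.0215, -0.0155, -0.0, -0.0, -0.0, 9.26, 0]
[0.0188, -0.0188, -0.0, -0.0, -0.0, 9.26, 0]
--
```

drive_tool([
  [0,0,-0.05,0,0,0,0],
  [0,0,-0.05,0,0,0,0],
  [0,0,0,0,0,0,0],
])

```text
time: 7.62
position: [0.4413, -0.1156, 0.1166]
tool_rot: [0.791, 0.612, 0.001, 0.006]
ft_force: [0.6, -0.2, 0.6]
grip_width: 0.0395
```

drive_tool([
  [0.025,0.009,0,0,0,9.2,0],
  [0.026,0.005,0,0,0,9.2,0],
  [0.0265,0.0005,0,0,0,9.3,0],
  [0.0265,-0.0035,0,0,0,9.3,0],
  [0.0255,-0.008,0,0,0,9.3,0],
])

```text
time: 8.25
position: [0.5135, -0.0036, 0.1118]
tool_rot: [0.968, 0.25, -0.001, 0.001]
ft_force: [-0.5, 0.4, -1.3]
grip_width: 0.0394
```

drive_tool([
  [0.0235,-0.012,-0.02,0,0,9.3,0],
  [0.0215,-0.0155,-0.02,0,0,9.3,0],
  [0,-0.05,0,0,0,9.3,0],
  [0,-0.052,0,0,0,0,0],
  [0,0,0,0,0,0,0],
])

```text
time: 8.88
position: [0.5314, 0.1437, 0.1513]
tool_rot: [1.0, 0.014, -0.001, 0.001]
ft_force: [0.3, -0.2, 0.1]
grip_width: 0.0397
```

```bash
python3 - <<'E'
from h import *
from rig import robot
o=robot.get_obs();m=robot.camera_model('wrist');im,d=robot.camera('wrist');cv2.imwrite('pics/w4.png',im)
print(o['time'],o['position'],o['tool_rot'],o['grip_width'])
c=blob(im,(0,0,640,300),(55,100,40),(90,255,255));print(cv2.boundingRect(c),*rect(ray(m,c,.013)))
c=blob(im,(150,250,500,480),(20,70,120),(35,255,255));print('wax',cv2.boundingRect(c))
E
```

```text
8.875 [0.53144887 0.1437451  0.15128093] [ 9.99901651e-01  1.39746253e-02 -5.33670405e-04  1.05540227e-03] 0.03974068115437508
(122, 41, 255, 204) [594.9 202. ] [160.5 193.6] 91.6
wax (181, 350, 319, 50)
```

View pics/w4.png

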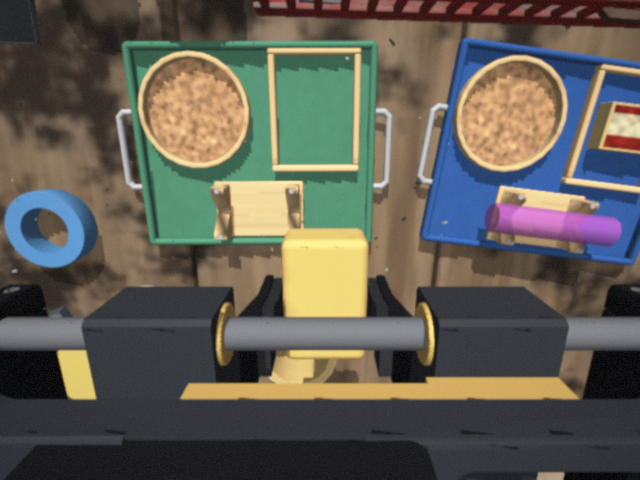

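```bash
python3 - <<'E'
from h import *
plan([(625,153,120,1.5,0,0),(625,153,24,1.5,0,0)])
E
```

```text
[0.0467, -0.0043, 0.0156, 0.09, 0.03, 0.01, 0]
[0.0467, -0.0043, 0.0156, 0.09, 0.03, 0.01, 0]
--
[0.0, -0.0, 0.048, 0.0, 0.0, 0.0, 0]
[0.0, -0.0, 0.048, 0.0, 0.0, 0.0, 0]
--
```

drive_tool([
  [0.0465,-0.0045,0.015,0,0,0,0],
  [0.0465,-0.0045,0.015,0,0,0,0],
  [0,0,0.048,0,0,0,0],
  [0,0,0.044,0,0,0,0],
  [0,0,0,0,0,0,0],
])

```text
time: 9.55
position: [0.6219, 0.1495, 0.0255]
tool_rot: [1.0, 0.011, -0.005, 0.002]
ft_force: [-0.2, -0.0, -0.1]
grip_width: 0.0398
```

drive_tool([
  [0,0,0,0,0,0,0],
])

```text
time: 9.68
position: [0.6266, 0.1506, 0.0307]
tool_rot: [1.0, 0.011, 0.001, 0.001]
ft_force: [0.0, 0.1, -0.5]
grip_width: 0.0396
```

drive_tool([
  [0,-0.002,0.008,0,0,0,0],
  [0,0,0,0,0,0,0],
  [0,0,0,0,0,0,0],
])

```text
time: 10.05
position: [0.626, 0.1536, 0.0225]
tool_rot: [1.0, 0.012, 0.001, 0.001]
ft_force: [0.5, 0.9, -1.0]
grip_width: 0.0398
```

drive_tool([
  [0,0,0.004,0,0,0,0],
  [0,0,0,0,0,0,0],
  [0,0,0,0,0,0,0],
])

```text
time: 10.42
position: [0.6263, 0.1536, 0.0188]
tool_rot: [1.0, 0.012, 0.001, 0.001]
ft_force: [-0.3, -0.6, 5.8]
grip_width: 0.0397
```

drive_tool([
  [0,0,0,0,0,0,0.7],
  [0,0,0,0,0,0,0.7],
  [0,0,-0.04,0,0,0,0.7],
  [0,0,-0.06,0,0,0,0.5],
  [-0.05,0,-0.03,0,0,0,0.5],
])

```text
time: 11.05
position: [0.5811, 0.1525, 0.1511]
tool_rot: [1.0, 0.011, 0.006, 0.001]
ft_force: [-0.6, -1.0, 0.6]
grip_width: 0.0483
```

```bash
python3 - <<'E'
from h import *
plan([(470,-40,160,90,0,.5)])
E
```

```text
[-0.0128, 0.0211, -0.0011, 0.07, -0.05, -9.86, 0.5]
[-0.0162, 0.0186, -0.0011, 0.07, -0.05, -9.86, 0.5]
[-0.0192, 0.0155, -0.0011, 0.07, -0.05, -9.86, 0.5]
[-0.0216, 0.012, -0.0011, 0.07, -0.05, -9.86, 0.5]
[-0.0233, 0.0082, -0.0011, 0.07, -0.05, -9.86, 0.5]
[-0.0244, 0.0041, -0.0011, 0.07, -0.05, -9.86, 0.5]
[-0.0247, -0.0002, -0.0011, 0.07, -0.05, -9.86, 0.5]
[-0.0243, -0.0044, -0.001, 0.07, -0.05, -9.86, 0.5]
[-0.0232, -0.0085, -0.001, 0.07, -0.05, -9.86, 0.5]
--
```

drive_tool([
  [-0.013,0.021,0,0,0,-9.9,0.5],
  [-0.016,0.0185,0,0,0,-9.9,0.5],
  [-0.019,0.0155,0,0,0,-9.9,0.5],
  [-0.0215,0.012,0,0,0,-9.9,0.5],
  [-0.0235,0.008,0,0,0,-9.9,0.5],
])

```text
time: 11.68
position: [0.5135, 0.0453, 0.1478]
tool_rot: [0.902, 0.432, -0.001, 0.001]
ft_force: [0.5, 0.1, -0.2]
grip_width: 0.0435
```

drive_tool([
  [-0.0245,0.004,-0.01,0,0,-9.8,0.5],
  [-0.0245,0,-0.01,0,0,-9.8,0.5],
  [-0.0245,-0.0045,-0.01,0,0,-9.8,0.5],
  [-0.0235,-0.0085,-0.01,0,0,-9.8,0.5],
  [0,0,0,0,0,0,0.5],
])

```text
time: 12.3
position: [0.4646, -0.0411, 0.1886]
tool_rot: [0.708, 0.706, -0.001, 0.001]
ft_force: [0.4, -0.6, -0.0]
grip_width: 0.0437
```

```bash
python3 - <<'E'
from h import *
from rig import robot
o=robot.get_obs();m=robot.camera_model('wrist');im,d=robot.camera('wrist');cv2.imwrite('pics/w5.png',im)
print(o['time'],o['position'],o['tool_rot'],o['grip_width'])
P=ray(m,[[0,0],[639,0],[0,280],[639,280]],0);print(P.round(3))
R,t=np.array(m['R']),np.array(m['t'])
def px(X): c=R@np.array(X)+t; return (int(c[0]/c[2]*m['fx']+m['cx']),int(c[1]/c[2]*m['fy']+m['cy']))
def roi(x,y,z,r=60): u,v=px((x,y,z));return (max(u-r,0),max(v-r,0),min(u+r,640),min(v+r,290))
for n,x,y,z,r,lo,hi in(('white',.437,.022,.01,85,(0,0,150),(180,50,255)),('mould',.431,.162,.056,50,(18,70,60),(35,255,255)),('wax',.626,.153,.03,38,(20,90,120),(33,255,255))):
    try: c=blob(im,roi(x,y,z,r),lo,hi);print(n,roi(x,y,z,r),cv2.boundingRect(c),*rect(ray(m,c,z)))
    except Exception as e: print(n,px((x,y,z)),e)
E
```

```text
12.3 [ 0.46461361 -0.04107365  0.18861143] [ 0.70837185  0.70583775 -0.00079883  0.00132529] 0.043689545196692055
[[ 0.187  0.147]
 [ 0.736  0.145]
 [ 0.121 -0.111]
 [ 0.798 -0.114]]
white (209, 64, 379, 234) (258, 84, 65, 122) [434.5  24. ] [ 20.4 114.4] 111.3
mould (224, 0, 324, -5) (224, 372, 100, 28) [ 414.  -200.2] [31.2 98. ] 179.8
wax (494, 0, 570, 14) (494, 0, 74, 7) [627.4 134.1] [ 4.1 57.4] 179.8
```

View pics/w5.png

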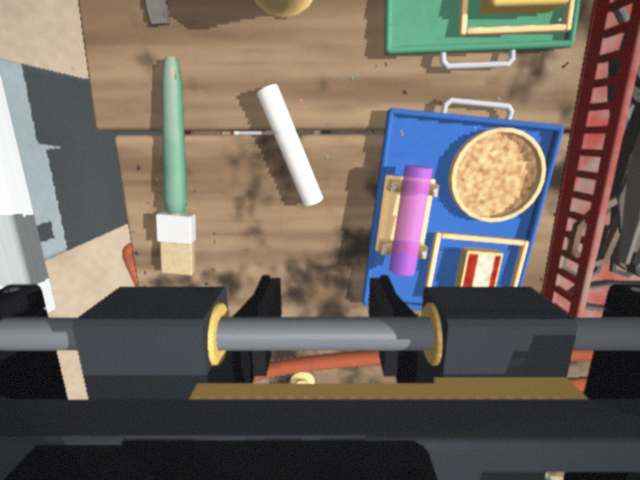

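```bash
python3 - <<'E'
from h import *
plan([(436,23.5,100,111.2,0,.5),(436,23.5,3,111.2,0,.5)])
E
```

```text
[0.0213, -0.0097, 0.0294, 0.0, 0.05, -7.14, 0.5]
[0.0224, -0.007, 0.0294, 0.0, 0.05, -7.14, 0.5]
[0.023, -0.0042, 0.0294, 0.0, 0.05, -7.14, 0.5]
--
[0.0, -0.0, 0.0485, 0.0, 0.0, 0.0, 0.5]
[0.0, -0.0, 0.0485, 0.0, 0.0, 0.0, 0.5]
--
```

drive_tool([
  [0.0215,-0.0095,0.0295,0,0,-7.1,0.5],
  [0.0225,-0.007,0.0295,0,0,-7.1,0.5],
  [0.023,-0.0045,0.0295,0,0,-7.1,0.5],
  [0,0,0.045,0,0,0,0.5],
  [0,0,0.045,0,0,0,0.5],
])

```text
time: 12.98
position: [0.4364, 0.0247, 0.0081]
tool_rot: [0.564, 0.825, -0.001, 0.001]
ft_force: [0.6, -0.1, -0.1]
grip_width: 0.0437
```

drive_tool([
  [0,0,0.006,0,0,0,0.5],
  [0,0,0,0,0,0,0.5],
  [0,0,0,0,0,0,0.5],
])

```text
time: 13.35
position: [0.4367, 0.0235, 0.0049]
tool_rot: [0.564, 0.826, -0.001, 0.002]
ft_force: [-0.3, 0.1, -0.5]
grip_width: 0.0437
```

drive_tool([
  [0,0,0,0,0,0,0],
  [0,0,0,0,0,0,0],
  [0,0,0,0,0,0,0],
  [0,0,-0.05,0,0,0,0],
  [0,0,-0.05,0,0,0,0],
], squeeze=25)

```text
time: 13.98
position: [0.4347, 0.0239, 0.1037]
tool_rot: [0.564, 0.826, -0.002, -0.001]
ft_force: [0.7, -0.0, -2.0]
grip_width: 0.0194
```

```bash
python3 - <<'E'
from h import *
plan([(545,200,100,91.5,0,0),(545,200,24,91.5,0,0)])
E
```

```text
[0.031, 0.0417, 0.0008, -0.05, 0.02, 4.95, 0]
[0.0345, 0.0388, 0.0008, -0.05, 0.02, 4.95, 0]
[0.0377, 0.0357, 0.0008, -0.05, 0.02, 4.95, 0]
[0.0406, 0.0323, 0.0009, -0.05, 0.02, 4.95, 0]
--
[0.0, -0.0, 0.038, 0.0, 0.0, 0.0, 0]
[0.0, -0.0, 0.038, 0.0, 0.0, 0.0, 0]
--
```

drive_tool([
  [0.031,0.0415,0,0,0,4.9,0],
  [0.0345,0.039,0,0,0,4.9,0],
  [0.0375,0.0355,0,0,0,4.9,0],
  [0.0405,0.0325,0,0,0,5,0],
  [0,0,0.03,0,0,0,0],
])

```text
time: 14.6
position: [0.5504, 0.2033, 0.0749]
tool_rot: [0.696, 0.718, 0.003, 0.004]
ft_force: [-0.4, -1.2, -0.8]
grip_width: 0.019
```

drive_tool([
  [0,0,0.03,0,0,0,0],
  [0,0,0,0,0,0,0],
  [0,0,0,0,0,0,0],
])

```text
time: 14.98
position: [0.5459, 0.1995, 0.0436]
tool_rot: [0.697, 0.717, -0.001, 0.001]
ft_force: [0.2, -0.3, -0.2]
grip_width: 0.0193
```

```bash
python3 - <<'E'
from h import *
from rig import robot
im,d=robot.camera('wrist');cv2.imwrite('pics/w6.png',im)
plan([(545,200,23,91.5,0,0)])
E
```

```text
[0.0006, -0.0014, 0.0211, 0.09, 0.14, 0.09, 0]
--
```

View pics/w6.png

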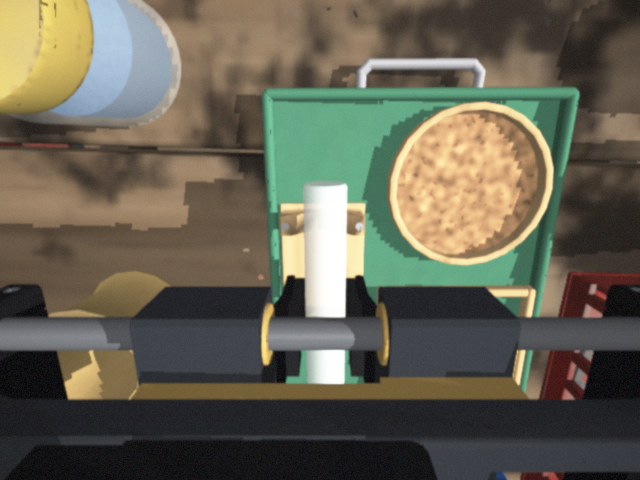

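drive_tool([
  [0.0005,-0.001,0.021,0,0,0,0],
  [0,0,0,0,0,0,0],
  [0,0,0,0,0,0,0],
])

```text
time: 15.4
position: [0.5454, 0.2, 0.0231]
tool_rot: [0.697, 0.717, -0.0, 0.002]
ft_force: [0.2, -0.2, -0.8]
grip_width: 0.0188
```

drive_tool([
  [0,0,0.001,0,0,0,0.15],
  [0,0,0,0,0,0,0.4],
  [0,0,0,0,0,0,0.4],
  [0,0,-0.05,0,0,0,0.4],
  [-0.03,0,-0.06,0,0,0,0.5],
])

```text
time: 16.02
position: [0.5447, 0.1732, 0.1272]
tool_rot: [0.696, 0.718, -0.002, 0.0]
ft_force: [0.8, -1.0, 0.7]
grip_width: 0.0386
```

drive_tool([
  [-0.06,-0.04,-0.04,0,0,0,0.95],
  [-0.05,-0.02,0,0,0,0,0.95],
  [0,0,0,0,0,0,0.95],
  [0,0,0,0,0,0,0.95],
])

```text
time: 16.52
position: [0.4982, 0.0756, 0.1578]
tool_rot: [0.697, 0.717, -0.001, 0.001]
ft_force: [-0.1, 0.2, -0.1]
grip_width: 0.0758
```

```bash
python3 - <<'E'
from h import *
from rig import robot
o=robot.get_obs();m=robot.camera_model('wrist');im,d=robot.camera('wrist');cv2.imwrite('pics/w7.png',im)
print(o['time'],o['position'],o['tool_rot'],o['grip_width'])
R,t=np.array(m['R']),np.array(m['t'])
def px(X): c=R@np.array(X)+t; return (int(c[0]/c[2]*m['fx']+m['cx']),int(c[1]/c[2]*m['fy']+m['cy']))
def roi(x,y,z,r): u,v=px((x,y,z));return (max(u-r,0),max(v-r,0),min(u+r,640),min(v+r,290))
for n,x,y,z,r,lo,hi in(('white',.545,.2,.026,85,(0,0,150),(180,50,255)),('mould',.431,.162,.056,60,(15,70,60),(35,255,255)),('wax',.626,.153,.03,55,(20,90,120),(33,255,255)),('lid',.438,.308,.092,80,(20,120,100),(33,255,255)),('green',.595,.2,.013,150,(55,100,40),(90,255,255))):
    try: c=blob(im,roi(x,y,z,r),lo,hi);print(n,roi(x,y,z,r),cv2.boundingRect(c),*rect(ray(m,c,z)))
    except Exception as e: print(n,px((x,y,z)),e)
E
```

```text
16.525 [0.49822395 0.07563819 0.15776656] [ 6.97441121e-01  7.16641027e-01 -5.72878268e-04  1.09266629e-03] 0.07577554181447353
white (305, 0, 475, 155) (376, 0, 33, 146) [545.9 195.9] [ 20.7 101. ] 91.9
mould (171, 57, 291, 177) (171, 57, 120, 120) [428.3 160.6] [79.2 89.5] 1.6
wax (434, 83, 544, 193) (449, 111, 88, 53) [628.3 153.5] [39.1 67. ] 1.6
lid (134, 0, 294, -119) (138, 303, 29, 58) [375.3  11.7] [18.3 49.4] 79.2
green (300, 0, 600, 225) (348, 0, 214, 194) [595.  179.1] [145.5 160.1] 1.6
```

View pics/w7.png

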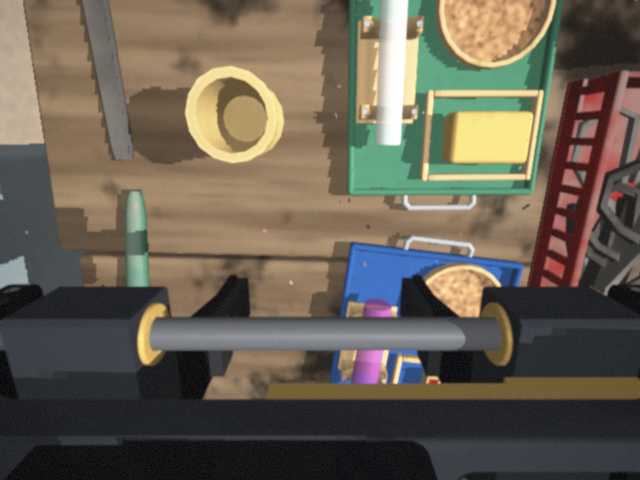

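```bash
python3 - <<'E'
from h import *
from rig import robot
m=robot.camera_model('wrist');im=cv2.imread('pics/w7.png')
print(ray(m,[[235,115],[187,115],[283,115],[235,67],[235,163]],.056).round(4))
hsv=cv2.cvtColor(im,cv2.COLOR_BGR2HSV)
for p in((200,115),(243,118),(275,125),(230,72),(160,80),(150,120)):print(p,hsv[p[1],p[0]])
c=blob(im,(170,50,300,180),(20,80,140),(35,255,255));e=cv2.fitEllipse(cv2.convexHull(c));print(cv2.boundingRect(c),e,ray(m,e[0],.056))
E
```

```text
[[0.4334 0.1638]
 [0.3998 0.1629]
 [0.4671 0.1648]
 [0.4347 0.1946]
 [0.4321 0.1308]]
(200, 115) [ 22 108 237]
(243, 118) [ 19 105 180]
(275, 125) [ 24  89 248]
(230, 72) [ 23  93 244]
(160, 80) [ 15  88 148]
(150, 120) [13 88 99]
(185, 66, 99, 97) ((233.09530639648438, 114.42346954345703), (91.89445495605469, 100.90389251708984), 127.14981842041016) [[0.43213268 0.16416298]]
```

```bash
python3 - <<'E'
from h import *
plan([(433,164,140,91.6,0,1),(433,164,18,91.6,0,1)])
E
```

```text
[0.0449, -0.0314, 0.0087, 0.01, 0.07, 0.01, 1]
[0.0449, -0.0314, 0.0087, 0.01, 0.07, 0.01, 1]
--
[-0.0, -0.0, 0.0407, 0.0, 0.0, 0.0, 1]
[-0.0, -0.0, 0.0407, 0.0, 0.0, 0.0, 1]
[-0.0, -0.0, 0.0407, 0.0, 0.0, 0.0, 1]
--
```

drive_tool([
  [0.045,-0.0315,0.009,0,0,0,1],
  [0.045,-0.0315,0.009,0,0,0,1],
  [0,0,0.04,0,0,0,1],
  [0,0,0,0,0,0,1],
  [0,0,0,0,0,0,1],
])

```text
time: 17.2
position: [0.4333, 0.1641, 0.0997]
tool_rot: [0.697, 0.717, -0.001, 0.001]
ft_force: [-0.2, 0.0, -0.0]
grip_width: 0.0874
```

```bash
python3 - <<'E'
from h import *
plan([(433,164,18,91.6,0,1)])
E
```

```text
[0.0001, -0.0002, 0.0408, 0.02, 0.07, 0.03, 1]
[0.0, -0.0002, 0.0408, 0.02, 0.07, 0.03, 1]
--
```

drive_tool([
  [0,0,0.041,0,0,0,1],
  [0,0,0.041,0,0,0,1],
  [0,0,0,0,0,0,1],
  [0,0,0,0,0,0,0.6],
  [0,0,0,0,0,0,0.6],
], squeeze=40)

```text
time: 17.82
position: [0.4337, 0.1635, 0.0192]
tool_rot: [0.697, 0.717, 0.001, 0.002]
ft_force: [0.0, -0.5, -0.2]
grip_width: 0.0745
```

drive_tool([
  [0,0,0,0,0,0,0.4],
  [0,0,0,0,0,0,0.4],
])

```text
time: 18.08
position: [0.4305, 0.1633, 0.0185]
tool_rot: [0.697, 0.717, -0.002, 0.0]
ft_force: [-3.8, -0.1, 10.0]
grip_width: 0.0589
```

drive_tool([
  [0,0,0,0,0,0,0.2],
  [0,0,-0.05,0,0,0,0.2],
  [0,0,-0.05,0,0,0,0.2],
  [0,0,0,0,0,0,0.2],
])

```text
time: 18.58
position: [0.4348, 0.1641, 0.1202]
tool_rot: [0.697, 0.717, 0.002, 0.004]
ft_force: [0.6, 0.1, -6.3]
grip_width: 0.059
```

```bash
python3 - <<'E'
from h import *
plan([(628,-3,115,0,0,.2)],smax=.028)
E
```

```text
[-0.0173, 0.0188, 0.0007, 0.05, -0.03, 9.16, 0.2]
[-0.014, 0.0213, 0.0007, 0.05, -0.03, 9.16, 0.2]
[-0.0105, 0.0233, 0.0007, 0.05, -0.03, 9.16, 0.2]
[-0.0066, 0.0247, 0.0007, 0.05, -0.03, 9.16, 0.2]
[-0.0026, 0.0254, 0.0007, 0.05, -0.03, 9.16, 0.2]
[0.0015, 0.0255, 0.0006, 0.05, -0.03, 9.16, 0.2]
[0.0055, 0.0249, 0.0006, 0.05, -0.03, 9.16, 0.2]
[0.0094, 0.0237, 0.0006, 0.05, -0.03, 9.16, 0.2]
[0.0131, 0.0219, 0.0006, 0.05, -0.03, 9.16, 0.2]
[0.0164, 0.0196, 0.0005, 0.05, -0.03, 9.16, 0.2]
--
```

drive_tool([
  [-0.0175,0.019,0,0,0,9.2,0.2],
  [-0.014,0.0215,0,0,0,9.2,0.2],
  [-0.0105,0.0235,0,0,0,9.2,0.2],
  [-0.0065,0.0245,0,0,0,9.2,0.2],
  [-0.0025,0.0255,0,0,0,9.2,0.2],
])

```text
time: 19.2
position: [0.5279, 0.0793, 0.1152]
tool_rot: [0.923, 0.385, -0.003, 0.0]
ft_force: [0.3, 0.2, -5.2]
grip_width: 0.0592
```

drive_tool([
  [0.0015,0.0255,0,0,0,9.1,0.2],
  [0.0055,0.025,0,0,0,9.1,0.2],
  [0.0095,0.0235,0,0,0,9.1,0.2],
  [0.013,0.022,0,0,0,9.1,0.2],
  [0.0165,0.0195,0,0,0,9.1,0.2],
])

```text
time: 19.82
position: [0.6242, -0.0039, 0.1146]
tool_rot: [1.0, -0.002, -0.003, 0.001]
ft_force: [0.5, 0.2, -6.3]
grip_width: 0.0589
```

drive_tool([
  [0,0,0,0,0,0,0.2],
  [0,0,0,0,0,0,0.2],
])

```text
time: 20.08
position: [0.6232, -0.003, 0.1154]
tool_rot: [1.0, 0.001, -0.003, 0.001]
ft_force: [-0.9, 1.5, -6.7]
grip_width: 0.059
```

```bash
python3 - <<'E'
from h import *
from rig import robot
im,d=robot.camera('top');cv2.imwrite('pics/t8.png',cv2.resize(im[190:290,190:440],None,fx=3,fy=3))
plan([(627.5,-3,50,0,0,.2)])
E
```

```text
[0.0022, 0.0, 0.0329, 0.04, 0.15, 0.09, 0.2]
[0.0021, 0.0001, 0.0329, 0.04, 0.15, 0.09, 0.2]
--
```

View pics/t8.png

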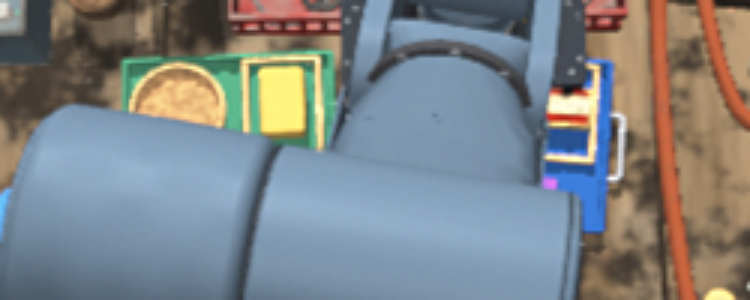

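drive_tool([
  [0.002,0,0.033,0,0,0,0.2],
  [0.002,0,0.033,0,0,0,0.2],
  [0,0,0.015,0,0,0,0.2],
  [0,0,0,0,0,0,0.2],
  [0,0,0,0,0,0,0.2],
])

```text
time: 20.75
position: [0.6306, -0.0039, 0.0379]
tool_rot: [1.0, 0.001, 0.001, 0.002]
ft_force: [-0.5, -0.2, -6.2]
grip_width: 0.059
```

drive_tool([
  [0,0,0.007,0,0,0,0.2],
  [0,0,0,0,0,0,0.2],
  [0,0,0,0,0,0,0.2],
])

```text
time: 21.12
position: [0.6298, -0.004, 0.0301]
tool_rot: [1.0, 0.001, 0.0, 0.001]
ft_force: [0.2, -0.5, -6.4]
grip_width: 0.0591
```

Another 5.5 mm down, correcting x by −2 mm.

drive_tool([
  [-0.002,0,0.004,0,0,0,0.2],
  [0,0,0.0015,0,0,0,0.2],
  [0,0,0,0,0,0,0.2],
])

```text
time: 21.5
position: [0.6272, -0.0039, 0.0245]
tool_rot: [1.0, 0.001, -0.001, 0.001]
ft_force: [-2.7, -0.4, -2.8]
grip_width: 0.0591
```

drive_tool([
  [0,0,0.0005,0,0,0,0.2],
  [0,0,0,0,0,0,0.9],
  [0,0,0,0,0,0,0.9],
  [0,0,0,0,0,0,0.9],
])

```text
time: 22.0
position: [0.6289, -0.0041, 0.0242]
tool_rot: [1.0, 0.001, 0.001, 0.002]
ft_force: [-0.8, 0.1, -0.2]
grip_width: 0.0766
```

drive_tool([
  [0,0,-0.04,0,0,0,0.9],
  [0,0,-0.06,0,0,0,0.9],
  [-0.03,0,-0.06,0,0,0,1],
  [-0.06,0,0,0,0,0,1],
  [0,0,0,0,0,0,1],
])

```text
time: 22.62
position: [0.5321, -0.0021, 0.1791]
tool_rot: [1.0, 0.001, -0.005, 0.0]
ft_force: [0.2, -0.2, 0.3]
grip_width: 0.0866
```

```bash
python3 - <<'E'
from h import *
from rig import robot
o=robot.get_obs();m=robot.camera_model('wrist');im,d=robot.camera('wrist');cv2.imwrite('pics/w9.png',im)
print(o['time'],o['position'],o['tool_rot'],o['grip_width'])
plan([(450,200,210,90,0,1)])
E
```

```text
22.625 [ 0.53211346 -0.00210167  0.17908778] [ 9.99988859e-01  9.51251786e-04 -4.60791931e-03  3.78862368e-04] 0.086616308416192
[-0.0096, -0.0226, -0.0034, 0.0, 0.02, -9.99, 1]
[-0.0056, -0.0239, -0.0034, 0.0, 0.02, -9.99, 1]
[-0.0013, -0.0245, -0.0034, 0.0, 0.02, -9.99, 1]
[0.0029, -0.0244, -0.0034, 0.0, 0.02, -9.99, 1]
[0.0071, -0.0235, -0.0034, 0.0, 0.02, -9.99, 1]
[0.0111, -0.0219, -0.0034, 0.0, 0.02, -9.99, 1]
[0.0147, -0.0196, -0.0034, 0.0, 0.02, -9.99, 1]
[0.0179, -0.0168, -0.0034, 0.0, 0.02, -9.99, 1]
[0.0205, -0.0134, -0.0034, 0.0, 0.02, -9.99, 1]
--
```

View pics/w9.png

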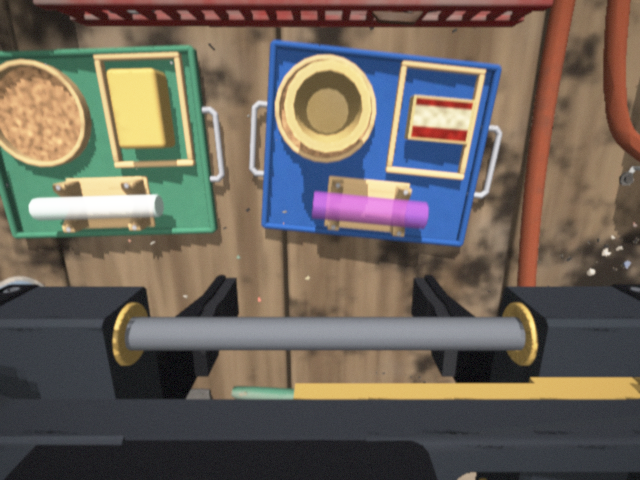

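drive_tool([
  [-0.0095,-0.0225,-0.004,0,0,-10,1],
  [-0.0055,-0.024,-0.004,0,0,-10,1],
  [-0.0015,-0.0245,-0.004,0,0,-10,1],
  [0.003,-0.0245,-0.004,0,0,-10,1],
  [0.007,-0.0235,-0.004,0,0,-10,1],
])

```text
time: 23.3
position: [0.4934, 0.11, 0.1997]
tool_rot: [0.905, 0.426, 0.001, 0.002]
ft_force: [0.5, 0.8, -0.4]
grip_width: 0.0871
```

drive_tool([
  [0.011,-0.022,-0.004,0,0,-10,1],
  [0.0145,-0.0195,-0.004,0,0,-10,1],
  [0.018,-0.017,-0.004,0,0,-10,1],
  [0.0005,-0.0135,-0.004,0,0,-10,1],
  [0,0,0,0,0,0,1],
])

```text
time: 23.92
position: [0.4499, 0.1804, 0.2155]
tool_rot: [0.707, 0.708, -0.0, 0.002]
ft_force: [0.3, 0.0, 0.9]
grip_width: 0.0872
```

```bash
python3 - <<'E'
from h import *
from rig import robot
o=robot.get_obs();m=robot.camera_model('wrist');im,d=robot.camera('wrist');cv2.imwrite('pics/w10.png',im)
print(o['time'],o['position'],o['tool_rot'],o['grip_width'])
R,t=np.array(m['R']),np.array(m['t'])
c0=R@np.array([.438,.308,.092])+t;u,v=int(c0[0]/c0[2]*m['fx']+m['cx']),int(c0[1]/c0[2]*m['fy']+m['cy']);print(u,v)
c=blob(im,(max(0,u-90),max(0,v-90),u+90,v+90),(20,120,100),(33,255,255));e=cv2.fitEllipse(cv2.convexHull(c));print(cv2.boundingRect(c),e,ray(m,e[0],.092),*rect(ray(m,c,.092)))
P=np.load('pics/P.npy').reshape(-1,3);k=(P[:,0]>.36)&(P[:,0]<.54)&(P[:,1]>.335)&(P[:,1]<.40)&(P[:,2]>.03)&(P[:,2]<.3);q=P[k];print(q[np.argsort(q[:,1])][:300:12].round(3))
E
```

```text
23.925 [0.44987367 0.18035959 0.21554075] [ 7.06710482e-01  7.07501159e-01 -1.06433941e-04  1.54716887e-03] 0.08721066986134679
307 61
(267, 15, 80, 89) ((306.45269775390625, 58.96488952636719), (79.74327850341797, 87.97942352294922), 178.00099182128906) [[0.43704551 0.30963246]] [436.  309.1] [56.2 58.2] 73.1
[[0.442 0.335 0.089]
 [0.416 0.371 0.045]
 [0.411 0.38  0.046]
 [0.406 0.394 0.042]]
```

View pics/w10.png

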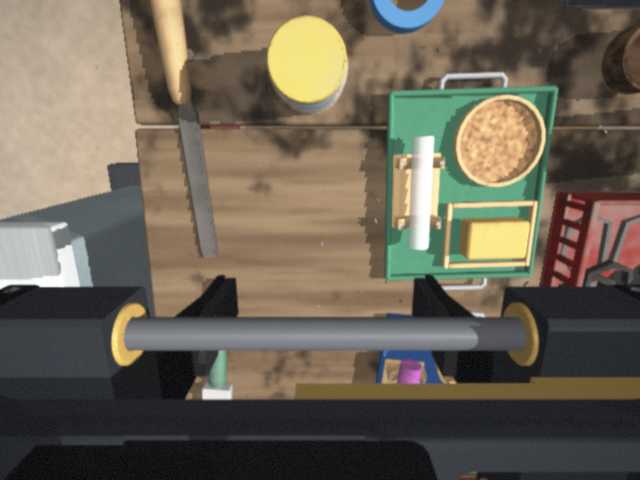

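```bash
python3 - <<'E'
from h import *
from rig import robot
m=robot.camera_model('wrist');im=cv2.imread('pics/w10.png')
for n,r,lo,hi,z in(('white',(405,128,440,256),(0,0,150),(180,60,255),.0261),('green',(375,75,570,290),(55,100,40),(90,255,255),.013)):
    c=blob(im,r,lo,hi);print(n,cv2.boundingRect(c),*rect(ray(m,c,z)))
print('seat',ray(m,[[500,140]],.014))
plan([(437,309,150,90,0,1),(437,309,40,90,0,1)])
E
```

```text
white (407, 136, 33, 115) [544.4 198.8] [ 30.6 113.7] 88.3
green (386, 87, 172, 192) [594.5 202.3] [160.9 193. ] 91.7
seat [[0.62380495 0.25150638]]
[0.0431, -0.0045, 0.0217, 0.05, 0.05, -0.01, 1]
[0.043, -0.0045, 0.0217, 0.05, 0.05, -0.01, 1]
[0.043, -0.0045, 0.0218, 0.05, 0.05, -0.01, 1]
--
[0.0, -0.0, 0.055, 0.0, 0.0, 0.0, 1]
[0.0, -0.0, 0.055, 0.0, 0.0, 0.0, 1]
--
```

drive_tool([
  [0.043,-0.0045,0.022,0,0,0,1],
  [0.043,-0.0045,0.022,0,0,0,1],
  [0.043,-0.0045,0.022,0,0,0,1],
  [0,0,0.03,0,0,0,1],
  [0,0,0,0,0,0,1],
])

```text
time: 24.6
position: [0.4345, 0.308, 0.1167]
tool_rot: [0.707, 0.707, -0.003, 0.0]
ft_force: [-0.1, -0.2, 0.1]
grip_width: 0.087
```

drive_tool([
  [0,0,0,0,0,0,1],
])

```text
time: 24.72
position: [0.4363, 0.3082, 0.1193]
tool_rot: [0.707, 0.707, -0.0, 0.001]
ft_force: [0.0, -0.3, -0.3]
grip_width: 0.0871
```

drive_tool([
  [0,0,0.04,0,0,0,1],
  [0,0,0.04,0,0,0,1],
  [0,0,0,0,0,0,1],
  [0,0,0,0,0,0,0.5],
  [0,0,0,0,0,0,0.5],
], squeeze=25)

```text
time: 25.35
position: [0.4365, 0.3086, 0.0409]
tool_rot: [0.707, 0.708, 0.001, 0.002]
ft_force: [0.6, 0.3, -0.2]
grip_width: 0.074
```

drive_tool([
  [0,0,0,0,0,0,0.3],
  [0,0,0,0,0,0,0.3],
  [0,0,0,0,0,0,0.3],
])

```text
time: 25.72
position: [0.436, 0.3085, 0.0402]
tool_rot: [0.706, 0.708, 0.0, 0.002]
ft_force: [0.4, 0.0, 7.0]
grip_width: 0.063
```

drive_tool([
  [0,0,-0.04,0,0,0,0.3],
  [0,0,-0.04,0,0,0,0.3],
  [0,0,0,0,0,0,0.3],
])

```text
time: 26.1
position: [0.4367, 0.3092, 0.1214]
tool_rot: [0.706, 0.708, 0.002, 0.002]
ft_force: [0.8, -0.6, -2.6]
grip_width: 0.063
```

```bash
python3 - <<'E'
from h import *
plan([(624,250,120,45,0,.3)],smax=.033)
E
```

```text
[-0.0099, 0.0312, 0.0004, 0.05, -0.02, 7.52, 0.3]
[-0.0058, 0.0322, 0.0004, 0.05, -0.02, 7.52, 0.3]
[-0.0015, 0.0327, 0.0004, 0.05, -0.02, 7.52, 0.3]
[0.0028, 0.0326, 0.0003, 0.05, -0.02, 7.52, 0.3]
[0.007, 0.032, 0.0003, 0.05, -0.02, 7.52, 0.3]
[0.0112, 0.0308, 0.0003, 0.05, -0.02, 7.52, 0.3]
--
```

drive_tool([
  [-0.01,0.031,0,0,0,7.5,0.3],
  [-0.006,0.032,0,0,0,7.5,0.3],
  [-0.0015,0.0325,0,0,0,7.5,0.3],
  [0.003,0.0325,0,0,0,7.5,0.3],
  [0.007,0.032,0,0,0,7.5,0.3],
])

```text
time: 26.72
position: [0.5897, 0.2583, 0.1165]
tool_rot: [0.897, 0.441, -0.003, 0.001]
ft_force: [1.2, 0.5, -2.8]
grip_width: 0.063
```

drive_tool([
  [0.011,0.031,0,0,0,7.6,0.3],
  [0,0,0,0,0,0,0.3],
  [0,0,0,0,0,0,0.3],
  [0,0,0.045,0,0,0,0.3],
  [0,0,0,0,0,0,0.3],
])

```text
time: 27.35
position: [0.6161, 0.2484, 0.0698]
tool_rot: [0.924, 0.383, -0.007, 0.0]
ft_force: [-0.4, -0.2, -2.4]
grip_width: 0.0629
```

drive_tool([
  [0,0,0,0,0,0,0.3],
  [0,0,0,0,0,0,0.3],
])

```text
time: 27.6
position: [0.6226, 0.2493, 0.0758]
tool_rot: [0.924, 0.383, 0.001, 0.001]
ft_force: [-0.1, -0.3, -2.4]
grip_width: 0.0631
```

```bash
python3 - <<'E'
from h import *
plan([(624,250,49,45,0,.3)])
E
```

```text
[0.0014, 0.0004, 0.0268, 0.2, -0.03, 0.04, 0.3]
--
```

drive_tool([
  [0.0015,0.0005,0.013,0,0,0,0.3],
  [0,0,0.013,0,0,0,0.3],
  [0,0,0,0,0,0,0.3],
  [0,0,0,0,0,0,0.3],
])

```text
time: 28.1
position: [0.6227, 0.2493, 0.0475]
tool_rot: [0.924, 0.383, -0.001, 0.001]
ft_force: [-0.2, 0.5, -2.2]
grip_width: 0.0635
```

drive_tool([
  [0,0,0.003,0,0,0,0.3],
  [0,0,0,0,0,0,0.3],
  [0,0,0,0,0,0,0.3],
])

```text
time: 28.48
position: [0.6234, 0.2495, 0.0459]
tool_rot: [0.924, 0.383, -0.0, 0.001]
ft_force: [-1.0, -1.2, 4.4]
grip_width: 0.0634
```

Contact with the seat floor. Release, rise and back off.

drive_tool([
  [0,0,0,0,0,0,0.98],
  [0,0,0,0,0,0,0.98],
  [0,0,0,0,0,0,0.98],
  [0,0,-0.04,0,0,0,0.98],
  [0,0,-0.06,0,0,0,0.98],
])

```text
time: 29.1
position: [0.6214, 0.2492, 0.1433]
tool_rot: [0.924, 0.383, -0.004, 0.001]
ft_force: [0.9, -0.3, 0.7]
grip_width: 0.0849
```

drive_tool([
  [0,0,-0.06,0,0,0,0.98],
  [-0.06,0.02,-0.02,0,0,0,0.98],
  [-0.06,0.03,0,0,0,8,0.98],
  [-0.06,0.03,0,0,0,8,0.98],
  [-0.05,0.02,0,0,0,8,0.98],
])

```text
time: 29.72
position: [0.5144, 0.0374, 0.2246]
tool_rot: [0.984, 0.18, 0.0, 0.002]
ft_force: [0.9, -0.1, -0.6]
grip_width: 0.0854
```

drive_tool([
  [0,0.05,0,0,0,8,0.98],
  [0,0.04,0,0,0,8,0.98],
  [0,0,0,0,0,5,0.98],
  [0,0,0,0,0,0,0.98],
])

```text
time: 30.22
position: [0.5417, -0.0466, 0.2244]
tool_rot: [1.0, 0.0, -0.0, 0.001]
ft_force: [-0.1, -0.1, -0.6]
grip_width: 0.0853
```

```bash
python3 - <<'E'
from h import *
from rig import robot
o=robot.get_obs();m=robot.camera_model('wrist');im,d=robot.camera('wrist');cv2.imwrite('pics/w11.png',im)
s,_=robot.camera('side');cv2.imwrite('pics/s11.png',s[130:340,160:480])
print(o['time'],o['position'],o['tool_rot'],o['grip_width'])
cv2.imwrite('pics/f.png',np.vstack([cv2.resize(im[:300],(640,300)),cv2.resize(s[170:320,240:520],(560,300)) if 0 else cv2.copyMakeBorder(cv2.resize(s[170:320,240:520],(560,300)),0,0,0,80,0)]))
E
```

```text
30.225 [ 0.54165752 -0.04656212  0.22443972] [ 9.99999182e-01  6.31516481e-05 -2.71650468e-04  1.24820065e-03] 0.08532074002498165
```

View pics/f.png

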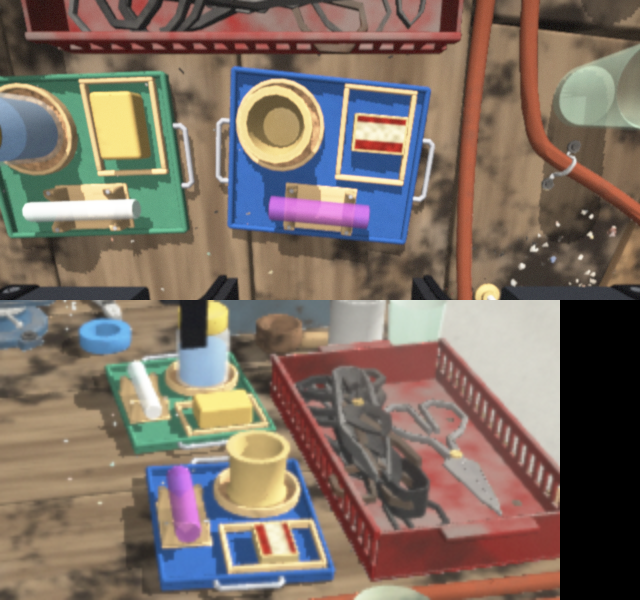

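```bash
python3 - <<'E'
from h import *
from rig import robot
m=robot.camera_model('wrist');im=cv2.imread('pics/w11.png')
B=cv2.minAreaRect
tr={}
for n,r,lo,hi in(('blue',(220,60,435,255),(105,150,60),(125,255,255)),):
    c=blob(im,r,lo,hi);tr[n]=rect(ray(m,c,.013));print(n,*tr[n])
def loc(p,c,yaw): return np.round(Ro.from_euler('z',-yaw,degrees=True).apply([p[0]-c[0],p[1]-c[1],0])[:2],1)
G=((595,201.6),1.6);b=(tr['blue'][0],tr['blue'][2]-90)
for n,r,lo,hi,z,T in(('purple',(260,185,380,235),(130,80,60),(160,255,255),.0297,b),('white',(15,192,145,228),(0,0,150),(180,45,255),.0261,G),('wax',(86,88,150,165),(22,110,120),(33,255,255),.03,G),('mould',(235,75,326,170),(20,80,140),(35,255,255),.062,b)):
    c=blob(im,r,lo,hi);q=rect(ray(m,c,z));print(n,cv2.boundingRect(c),*q,'tray',loc(q[0],*T),'dyaw',q[2]-T[1])
im,_=robot.camera('top');m=robot.camera_model('top')
try:
    c=blob(im,(215,175,280,245),(22,130,140),(33,255,255));q=rect(ray(m,c,.098));print('lid',cv2.boundingRect(c),*q,loc(q[0],*G))
except Exception as e: print(e)
c=blob(im,(183,245,215,278),(95,120,60),(115,255,255));print('tape',*rect(ray(m,c,.019)))
E
```

```text
blue [593.2 -45.7] [160.1 193.6] 84.3
purple (268, 196, 102, 32) [543.4 -40.3] [ 24.4 102.9] 84.3 tray [-50.1   0.4] dyaw 90.0
white (22, 198, 114, 23) [544.5 206. ] [ 20.6 118.5] 92.1 tray [-50.4   5.8] dyaw 90.5
wax (90, 91, 50, 68) [627.1 152.8] [40.1 60.9] 0.7 tray [ 30.7 -49.7] dyaw -0.90000004
mould (237, 83, 75, 80) [627.8  -2.5] [64.4 65.1] 176.4 tray [30.1 46.4] dyaw 182.09999
lid (233, 207, 23, 23) [624.9 248.2] [56.2 58.2] 54.5 [31.2 45.7]
tape [523.3 380.7] [64.7 65.9] 1.8
```

```bash
python3 -c "
from rig import robot
print(robot.hand_in())"
```

```text
the job is handed in; nothing more can be done
None
```

I filled both trays and handed the job in at about 30 s. The gripper was open and clear of everything. The hand-in gave no verdict, so the positions below come from my last camera measurements.

| Item | Tray | Measured x, y in tray (mm) | Target x, y (mm) |
|---|---|---|---|
| Mould | Blue | 30, 46 | 30, 47 |
| Purple bar | Blue | -50, 0.4 | -50, 0 |
| Jar | Green | 31, 46 | 30, 47 |
| White bar | Green | -50, 6 | -50, 0 |
| Wax | Green | 31, -50 | 30, -49 |

- **Fit:** In the last pictures the mould and jar stand upright, each bar lies across both V-rests in line with its tray, and the wax lies flat in the bay with its long side along tray x. I judged heights by eye and by the contact force when setting pieces down, and did not measure them afterwards.
- **White bar:** The lengthways readings disagreed. An earlier close view put it about 2 mm off centre on one side. The last one said 6 mm on the other, but read the bar 8 mm too long. Both are within the 16 mm limit.
- **Left alone:** The tape's measured position is unchanged. The matches are still in the blue bay and the tumbler looks undisturbed; I checked those two by eye only.

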